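# Roll a freshly labelled jar along the pressing pad to its line and chock it

### The job

This pickle jar has just had its label stuck on. Roll it on its side, without picking it up, along the rubber pad away from the table's front edge, so that the label is pressed against the rubber, and stop it squarely over the white line, the middle of the jar above the line. Hold it there with the wedge from the wooden kit box: swing the lid back until it stays open by itself and leave it so, take the wedge out and set it flat on the pad on the table-edge side of the jar, thin edge snug under the middle of the jar so that it cannot roll back; do not disturb the other jars and the tape roll nearby.

Things in the scene. Friction and masses are not known exactly. Their poses are not given: they have to be found in the camera images.
- pad: Label-pressing pad, fixed: 260 x 160 x 8 mm plywood board with a black rubber sheet 250 x 150 mm on it. Origin: centre of its underside, on the table; the rubber's flat top is 12 mm above. x: along its length, away from the table's front edge (the way to roll), y across, z up. A single white line, 4 mm wide, is painted across it (along y) at x = +75 mm.
- line (a point): Middle of the white line on the pad, on top of the rubber (pad x = +75 mm, y = 0, 12 mm above the table). Axes as the pad's.
- jar: Loose jar, white lid, 122 mm long, 0.4 to 0.6 kg, on its side on the pad about 150 mm before the line, square to it within 5 degrees. Origin: centre of its bottom; z: its axis, horizontal, to the lid (pad +y). The first 86 mm from the bottom are a true cylinder 68 mm thick; shoulder and lid are thinner. Turns when pushed at mid height; pushed at 50 mm/s it runs on 20-30 mm, at 20 mm/s 2-4 mm.
- jar_mid (a point): Middle of the jar: point on its axis 58 mm from its bottom, 34 mm above the rubber it lies on. Axes as the jar's (they turn as it rolls).
- jar_label (a point): Middle of the jar's label, on the outside of the glass, 34 mm from the axis, 45 mm from the bottom. At the start it faces up, leaning about 30 degrees toward the line; rolling the jar about 90 mm brings it down onto the rubber.
- kit_box: Plywood box with hinged lid, fixed to the table, 150 (x) x 160 (y) x 60 mm high without lid, walls and floor 6 mm. Origin: centre of its underside; x points to the hinge side, away from the robot; z up. The wedge lies in it; a marker pen lies along its far wall.
- kit_lid (a joint): Angle of the box's lid, rad: 0 shut (start), 1.9 fully back at its stop. Plywood plate 150 x 160 x 8 mm, 0.15 kg, hinged on the box's far upper edge (along box y); its front edge swings up and away from the robot. Let go below about 1.4 it falls shut, beyond about 1.6 it falls open.
- kit_lid_hinge (a point): Middle of the lid's hinge line, 75 mm from the box's centre along box x, 60 mm above the table.
- kit_lid_handle (a point): Grip point: centre of the head of the lid's round wooden knob, 35 mm off the lid's upper face (43 mm off the hinge plane), on the lid's middle line, 120 mm from the hinge, 30 mm from the front edge. Head 28 mm in diameter, 16 mm thick, on a 12 mm stem. 103 mm above the table with the lid shut.
- chock: Loose wooden wedge, 70 (x) x 32 (y) mm, 0.03 kg, upright sides. Origin: centre of its flat underside; z up. Thick end at -x, 30 mm high, thin edge at +x, 1.5 mm; 16 mm high over the origin. Starts flat on the box's floor, 6 mm above the table, thin edge toward the hinge side within 12 degrees. When its slope touches the lying jar, the jar's axis is 45 mm from its origin along +x.
- peach_jar: Bystander: small jar with a cream lid, 60 mm diameter, 92 mm high, standing near the far end of the pad. Origin: centre of its underside.
- plum_jar: Bystander: squat jar with a grey lid, 70 mm diameter, 86 mm high, standing between the pad and the kit box. Origin: centre of its underside.
- tape: Bystander: roll of tape lying flat, 66 mm diameter, 24 mm high, between the pad and the kit box. Origin: centre of its underside.

How it is judged (in metres and radians):
On the way:
1. the jar is rolled so that its label comes down onto the rubber (middle of the label within 8 mm of the rubber) (z of jar_label in the frame of pad below 0.02 m).
At the end, for the whole second after the job is handed in: Jar at rest on its side, middle within 10 mm of the line, 30 mm of pad centre line, 7 deg square; wedge flat on the pad, table-edge side, thin edge to the jar, square within 11 deg, within 22 mm of jar's middle, touching or under 10 mm short; lid past 1.5 rad (x of jar_mid in the frame of pad between 0.065 and 0.085 m and y of jar_mid in the frame of pad between -0.03 and 0.03 m and z of jar_mid in the frame of pad between 0.04 and 0.052 m and angle between the z axis of jar and the y axis of pad, either way round below 0.12 rad and linear speed of each of jar, chock below 0.01 m/s and x of jar_mid in the frame of chock between 0.038 and 0.056 m and y of jar_mid in the frame of chock between -0.022 and 0.022 m and angle between chock's own z axis and vertical below 0.1 rad and angle between the y axis of chock and the z axis of jar, either way round below 0.2 rad and z of chock in the frame of pad between 0.008 and 0.017 m and value of joint kit_lid above 1.5 rad).
It fails at once if the jar is lifted more than 12 mm off the pad (z of jar_mid in the frame of pad above 0.058 m).
It fails at once if the cream-lidded jar is shifted more than 30 mm (distance of peach_jar from where it was at the start of the episode above 0.03 m).
It fails at once if the grey-lidded jar is shifted more than 30 mm (distance of plum_jar from where it was at the start of the episode above 0.03 m).
It fails at once if the tape roll is shifted more than 30 mm (distance of tape from where it was at the start of the episode above 0.03 m).
It also fails if it takes over 72 s, if anything falls off the work surface, if the arm or the gripper's body presses on something with over 40 N, if the wrist force passes 120 N, or if a joint passes its speed limit or range.

### The arm

A 6-joint arm with a two-finger parallel gripper is mounted at the origin on a cart in front of the work surface, level with it; the furniture and walls round the work are solid. World frame = base frame: x ahead of the robot, y to its left, z up, the work surface at z = 0. Lengths are in mm, angles in rad, forces in N, time in s.
With the tool pointing down it reaches from about 275 to 825 mm from the base axis. Payload 5.2 kg.
Tool frame: the origin (TCP) lies at the very end of the fingers, on their centre line; the grasp point (between the pads) lies 19 mm behind it; z points along the fingers, y is the line along which they close (so a half turn about z gives the same grasp; the last joint's range is limited). The gripper opens to 93 mm and grips with 3 to 60 N. Pads are 15 mm wide; open, the fingers measure 128 mm over their backs; the gripper's body (75 mm by 188 mm) begins 65 mm behind the grasp point.
Start: joints at [-1.39, 0.259, 1.535, -0, 1.348, -0.203], TCP at [205.966, -509.983, 218.653] pointing down, gripper open.
Joint ranges: [-3.14, 3.14], [-0.91, 2.08], [0.19, 2.58], [-1.22, 4.36], [0.22, 2.71], [-3.12, 3.12]. Speed limits (rad/s): [2.57, 2.57, 3.14, 3.14, 3.14, 3.14].

### API

Orientations are given as a 3x3 rotation matrix whose columns are the frame's x, y, z axes.
In Python, from cell import ctrl gives the robot as it stands.
- The arm moves only by the tool send_rows, never from a script. Its argument "motion" is a list of rows, each a list of 3 entries, a list of its own where there are three numbers: the shift along the world's x, y, z normalised to -1 to 1, where 1 is 0.25 m, then the turn, a rotation vector about the world's x, y, z normalised to -1 to 1, where 1 is 45 degrees, then the opening, from 0 (shut) to 1 (fully open). A call has 1 to 10 rows; each row is the pose to reach, as a shift and turn from the pose commanded when the call began; what a row does not reach only later rows make up. A row lasts 1/10 s, in which the tool goes at most 50 mm and 8.59 degrees, less where a joint would pass 70% of its speed; a pose out of reach is approached as far as the arm can. A call with a number of a shift or a turn outside -1 to 1 is refused whole. A call with a gripper value outside its range is refused whole. The fingers move at their own pace and stop on an object; "force" is the grip in N (left out, the last holds). Time passes only in rows, so rows that repeat a pose let the fingers close. It gives the time, the measured TCP pose, the force, the opening and the grip force at its end, in the units of the state.
- ctrl.state(): the state, without advancing time (a new reading comes with each control period).
- ctrl.camera(name): name is "scene" or "top" or "wrist"; returns the picture (480x640x3 uint8, red, green, blue); there is no depth.
- ctrl.camera_info(name): a dict with "camera_matrix" (3x3 intrinsics, pixels), "xyz" and "attitude" of the camera in the world. Camera axes: x right, y up, looking along -z (the intrinsics and any distortion apply to the point x, -y, -z); pixel columns grow to the right and rows downward; lengths in mm; the calibration is good to about 2 mm. A picture is of the moment at which its call begins: read the wrist's pose just before it. camera_info takes no time and is no camera call; for the wrist camera it gives the pose at the moment of the call.
- ctrl.close_job(): hands the job in; it is judged then, once.
Trained networks look in the newest picture that a camera, given by its name, has taken for a name from the list of things; names that differ only in an ending like _2 or _b are one class to them, and where a whole thing is asked for, a point or a joint stands for the part that bears it (a point fixed in the world has none). Each returns a list of dicts, best first, with "p" (0 to 1); they miss things now and then, are a little off and sometimes report something else, mostly with a low value. They report only what shows in the picture. A call takes as long as a camera call.
- ctrl.outline_of(label, camera): "pixels" (480x640 bool, what is visible of it).
- ctrl.tip_of(label, camera): "xyz" ([x, y, z] in mm, in world coordinates, good to about 4 mm: a listed point, or the origin of a listed thing).
The state is a dict: "time": time; "qpos": joint angles; "joint_vel": joint speeds; "tau": joint torques, N m; "tool_pos": TCP position; "tool_rot": TCP orientation; "force": force on the tool from outside, world axes, zero at the start; "wrist_torque": the same for the moment, N m; "gripper_width": opening from 0.0 (shut) to 1.0 (fully open); "grasp_force": force on a finger pad.
Only numpy, scipy, OpenCV 4.12 (cv2) and the standard library are available. Lean on these libraries where they do the work, as an engineer would, in place of code of your own. Each camera call takes 0.05 s, during which the arm holds its last target. There are 200 camera calls.

## Working session

There is one attempt and no reset: what is moved stays moved. The work goes in short steps, Python scripts to look and compute and a tool call to move; the robot and the scene stay as the last step left them, time stands still between calls to the robot, and variables do not carry over. Pictures are saved under pics/ and viewed, at most 13 in all, crops included, and the job is handed in when it is done.

Besides the shell and the picture viewer there is one more tool, called after "Call:" as name(argument=value, ...) on one line, values as JSON. send_rows: Moves the arm, as the interface text tells. Its arguments: {"type":"object","properties":{"motion":{"type":"array","items":{"type":"array"}},"force":{"type":"number"}},"required":["motion"]}

```bash
mkdir -p pics; ls
python3 - <<'E'
from cell import ctrl
import cv2, numpy as np
for c in ["scene","top"]:
    im=ctrl.camera(c); cv2.imwrite(f"pics/{c}0.png",im[:,:,::-1])
    i=ctrl.camera_info(c); print(c,np.round(i["xyz"]),np.round(i["attitude"],3).tolist(),np.round(i["camera_matrix"],1).tolist(),[k for k in i])
    for n in ["pad","line","jar","jar_mid","jar_label","kit_box","kit_lid_hinge","kit_lid_handle","peach_jar","plum_jar","tape","chock"]:
        try:
            r=ctrl.tip_of(n,c); print(n,[(round(d["p"],2),np.round(d["xyz"]).tolist()) for d in r[:2]])
        except Exception as e: print(n,e)
s=ctrl.state();print(s["time"],s["tool_pos"],np.round(s["tool_rot"],3).tolist(),s["gripper_width"])
E
```

```text
pics
scene [-152.  582.  717.] [[-0.675, 0.418, -0.608], [-0.738, -0.39, 0.551], [-0.008, 0.821, 0.572]] [[514.1, 0.0, 316.7], [0.0, 514.1, 238.2], [0.0, 0.0, 1.0]] ['camera_matrix', 'xyz', 'attitude']
pad []
line [(0.83, [552.0, -322.0, 12.0])]
jar []
jar_mid []
jar_label []
kit_box [(0.9, [436.0, 250.0, -1.0])]
kit_lid_hinge [(0.93, [500.0, 276.0, 57.0])]
kit_lid_handle [(0.56, [392.0, 239.0, 100.0]), (0.53, [405.0, -51.0, -1.0])]
peach_jar [(0.75, [662.0, -197.0, 0.0])]
plum_jar [(0.55, [516.0, 50.0, 3.0])]
tape [(0.82, [402.0, -52.0, -1.0]), (0.27, [515.0, 48.0, 1.0])]
chock []
top [ 444.  -58. 1157.] [[-0.023, 0.998, -0.051], [-1.0, -0.024, -0.012], [-0.013, 0.051, 0.999]] [[442.7, 0.0, 316.0], [0.0, 442.7, 247.6], [0.0, 0.0, 1.0]] ['camera_matrix', 'xyz', 'attitude']
pad [(0.87, [478.0, -324.0, 0.0])]
line [(0.95, [549.0, -322.0, 11.0])]
jar [(0.75, [420.0, -388.0, 49.0])]
jar_mid [(0.61, [406.0, -324.0, 47.0]), (0.19, [502.0, 278.0, 60.0])]
jar_label [(0.9, [428.0, -336.0, 77.0])]
kit_box [(0.72, [432.0, 254.0, 0.0]), (0.44, [432.0, -336.0, 77.0])]
kit_lid_hinge [(0.76, [502.0, 277.0, 61.0]), (0.74, [408.0, -327.0, 45.0])]
kit_lid_handle [(0.72, [392.0, 236.0, 100.0]), (0.72, [409.0, -324.0, 46.0])]
peach_jar [(0.66, [654.0, -200.0, -0.0])]
plum_jar [(0.72, [518.0, 52.0, 0.0])]
tape [(0.82, [410.0, -52.0, -0.0])]
chock []
1.3 [ 205.96855518 -509.95543093  218.65823497] [[0.927, 0.374, -0.0], [0.374, -0.927, 0.0], [0.0, -0.0, -1.0]] 0.9969458469862645
```

View pics/top0.png

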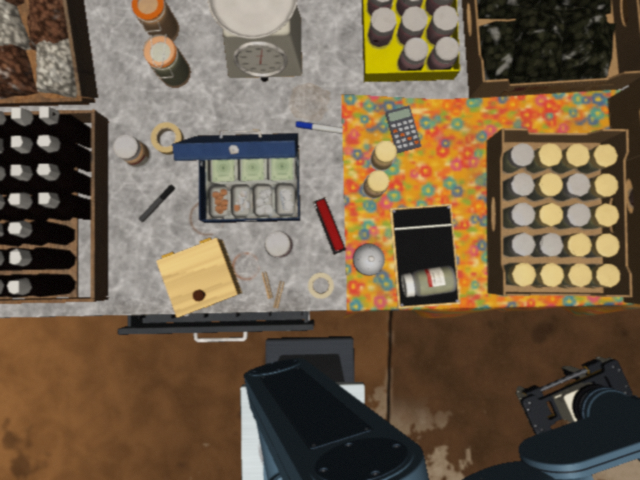

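View pics/scene0.png

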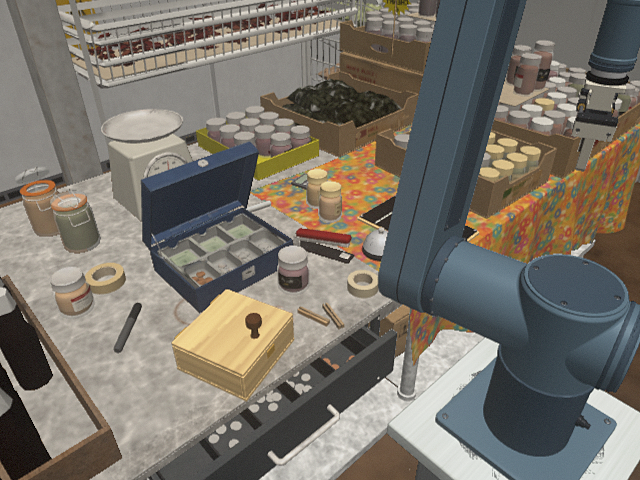

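The top picture shows the pad at cols 393–457, rows 207–305, with the line at row 227. The jar is at the near end around (428,285), lid to the left. The box is at (197,275), yawed, with its knob at (199,295). The scene view confirms the knob and the shut lid. Next I'll measure the yaws.

```bash
cat > h.py <<'E'
from cell import ctrl
import cv2, numpy as np
def unproj(px,c,z):
    i=ctrl.camera_info(c);K=np.array(i["camera_matrix"]);R=np.array(i["attitude"]);o=np.array(i["xyz"])
    px=np.atleast_2d(px).astype(float)
    d=(np.linalg.inv(K)@np.c_[px,np.ones(len(px))].T); d=R@(d*np.array([[1],[-1],[-1]]))
    return (o[:,None]+d*((z-o[2])/d[2])).T[:,:2]
def rect(n,c,z):
    r=ctrl.outline_of(n,c)
    if not r: return None
    m=r[0]["pixels"].astype(np.uint8)
    cs,_=cv2.findContours(m,0,cv2.CHAIN_APPROX_NONE); k=max(cs,key=cv2.contourArea)[:,0]
    w=unproj(k,c,z).astype(np.float32); q=cv2.minAreaRect(w)
    return round(r[0]["p"],2),np.round(q[0],1),np.round(q[1],1),round(q[2],1),int(m.sum())
def rnd(x): return np.round(np.array(x),1).tolist()
E
python3 - <<'E'
from h import *
ctrl.camera("top");ctrl.camera("scene")
for n,z in [("pad",10),("jar",46),("jar_label",75),("kit_lid_handle",68),("kit_lid",68),("kit_box",68),("plum_jar",86),("tape",24),("peach_jar",92)]:
    for c in ["top","scene"]:
        try: print(n,c,rect(n,c,z))
        except Exception as e: print(n,c,e)
# blue box & bell & pad corners from picture
print(rnd(unproj([[393,207],[452,206],[457,303],[400,306],[394,226],[452,229]],"top",12)))
print("lid",rnd(unproj([[157,252],[222,236],[239,297],[176,316],[199,295]],"top",68)))
print("line",[ (round(d["p"],2),rnd(d["xyz"])) for d in ctrl.tip_of("line","top")])
print("jm",[ (round(d["p"],2),rnd(d["xyz"])) for d in ctrl.tip_of("jar_mid","top")],[ (round(d["p"],2),rnd(d["xyz"])) for d in ctrl.tip_of("jar","top")])
im=ctrl.camera("top")[190:320,380:470]; cv2.imwrite("pics/c1.png",cv2.resize(im,None,fx=4.4,fy=4.4,interpolation=2)[:,:,::-1])
print(ctrl.state()["time"])
E
```

```text
pad top (0.9, array([ 476.2, -324.8]), array([260.3, 162.3]), 3.5, 4777)
pad scene (0.89, array([ 588.5, -295.5]), array([ 82.9, 170.5]), 34.0, 844)
jar top (0.97, array([ 410.3, -325. ]), array([ 67.1, 131.1]), 6.8, 1339)
jar scene None
jar_label top (0.66, array([ 411. , -318.3]), array([ 65.6, 131.2]), 7.8, 1389)
jar_label scene None
kit_lid_handle top (0.68, array([433.9, 250. ]), array([154.5, 163.4]), 18.9, 4037)
kit_lid_handle scene (0.55, array([432.5, 253.2]), array([152.7, 164.5]), 19.4, 5743)
kit_lid top (0.56, array([434.9, 250. ]), array([150.7, 162.4]), 19.7, 3905)
kit_lid scene (0.92, array([431.5, 252.7]), array([154.2, 163.8]), 18.2, 5652)
kit_box top (0.63, array([438.5, 244.8]), array([160. , 173.5]), 20.0, 4376)
kit_box scene (0.61, array([412.8, 265.4]), array([186. , 200.7]), 19.8, 8595)
plum_jar top (0.61, array([510. ,  44.4]), array([68.1, 63.2]), 88.7, 615)
plum_jar scene (0.77, array([472.3,  82.6]), array([ 61.8, 158.7]), 48.5, 1408)
tape top (0.58, array([405.3, -53.7]), array([58.7, 63.6]), 88.7, 310)
tape scene (0.57, array([399.7, -42.5]), array([60.6, 89.8]), 42.1, 696)
peach_jar top (0.91, array([ 650.2, -193.5]), array([53.2, 69. ]), 43.7, 536)
peach_jar scene (0.81, array([ 607.5, -145.8]), array([ 52.3, 185.1]), 45.4, 843)
[[603.6, -246.5], [602.4, -399.1], [352.2, -402.2], [347.8, -256.3], [554.1, -247.5], [542.7, -396.8]]
lid [[498.5, 348.4], [534.2, 186.8], [383.1, 146.8], [340.2, 302.3], [390.2, 245.2]]
line [(0.93, [550.6, -324.2, 15.1])]
jm [(0.7, [409.8, -325.2, 44.8])] [(0.6, [416.9, -385.0, 50.1])]
2.5
```

View pics/c1.png

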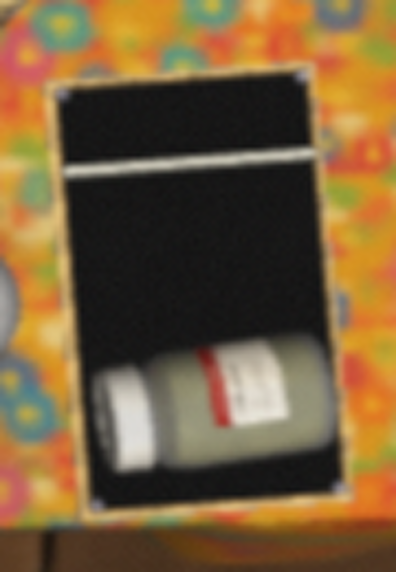

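Pad yaw is about 3.5° and the jar about 7°. The line middle is near (550.5,-321) and jar_mid near (410,-325). I'll bring the half-open fingers down behind the jar.

Call:
send_rows(motion=[[[0.584, 0.668, 0], [0, 0, -0.411], 0.45], [[0.584, 0.668, 0], [0, 0, -0.411], 0.45], [[0.584, 0.668, 0], [0, 0, -0.411], 0.45], [[0.584, 0.668, 0], [0, 0, -0.411], 0.45], [[0.584, 0.668, -0.3], [0, 0, -0.411], 0.45], [[0.584, 0.668, -0.45], [0, 0, -0.411], 0.45], [[0.584, 0.668, -0.6], [0, 0, -0.411], 0.45], [[0.584, 0.668, -0.731], [0, 0, -0.411], 0.45], [[0.584, 0.668, -0.731], [0, 0, -0.411], 0.45], [[0.584, 0.668, -0.731], [0, 0, -0.411], 0.45]])

```text
time: 3.5
tool_pos: [352.1, -343.1, 36.3]
tool_rot: [[0.998, 0.061, -0.0], [0.061, -0.998, 0.001], [-0.0, -0.001, -1.0]]
force: [0.1, -0.4, 0.2]
gripper_width: 0.45
grasp_force: 0.0
```

Call:
send_rows(motion=[[[0.008, 0.0005, 0], [0, 0, 0], 0.45], [[0.016, 0.001, 0], [0, 0, 0], 0.45], [[0.024, 0.0015, 0], [0, 0, 0], 0.45], [[0.032, 0.002, 0], [0, 0, 0], 0.45], [[0.04, 0.0025, 0], [0, 0, 0], 0.45], [[0.048, 0.003, 0], [0, 0, 0], 0.45], [[0.056, 0.0035, 0], [0, 0, 0], 0.45], [[0.066, 0.004, 0], [0, 0, 0], 0.45], [[0.078, 0.005, 0], [0, 0, 0], 0.45], [[0.092, 0.0055, 0], [0, 0, 0], 0.45]])

```text
time: 4.5
tool_pos: [375.1, -341.6, 35.8]
tool_rot: [[0.998, 0.061, -0.0], [0.061, -0.998, 0.0], [-0.0, -0.0, -1.0]]
force: [0.5, 0.4, 0.3]
gripper_width: 0.451
grasp_force: 0.1
```

Call:
send_rows(motion=[[[0.016, 0.001, 0], [0, 0, 0], 0.45], [[0.032, 0.002, 0], [0, 0, 0], 0.45], [[0.048, 0.003, 0], [0, 0, 0], 0.45], [[0.064, 0.004, 0], [0, 0, 0], 0.45], [[0.08, 0.005, 0], [0, 0, 0], 0.45], [[0.096, 0.006, 0], [0, 0, 0], 0.45], [[0.112, 0.007, 0], [0, 0, 0], 0.45], [[0.128, 0.008, 0], [0, 0, 0], 0.45], [[0.144, 0.009, 0], [0, 0, 0], 0.45], [[0.16, 0.01, 0], [0, 0, 0], 0.45]])

```text
time: 5.5
tool_pos: [415.3, -339.1, 35.9]
tool_rot: [[0.998, 0.061, -0.0], [0.061, -0.998, 0.0], [-0.0, -0.0, -1.0]]
force: [0.3, -0.4, 0.2]
gripper_width: 0.452
grasp_force: 0.1
```

Call:
send_rows(motion=[[[0.014, 0.001, 0], [0, 0, 0], 0.45], [[0.028, 0.002, 0], [0, 0, 0], 0.45], [[0.04, 0.0025, 0], [0, 0, 0], 0.45], [[0.052, 0.003, 0], [0, 0, 0], 0.45], [[0.062, 0.004, 0], [0, 0, 0], 0.45], [[0.072, 0.0045, 0], [0, 0, 0], 0.45], [[0.08, 0.005, 0], [0, 0, 0], 0.45], [[0.088, 0.0055, 0], [0, 0, 0], 0.45], [[0.094, 0.006, 0], [0, 0, 0], 0.45], [[0.1, 0.006, 0], [0, 0, 0], 0.45]])

```text
time: 6.5
tool_pos: [440.1, -337.6, 35.9]
tool_rot: [[0.998, 0.061, 0.0], [0.061, -0.998, 0.0], [0.0, -0.0, -1.0]]
force: [0.1, 0.6, -0.4]
gripper_width: 0.451
grasp_force: 0.0
```

Run:
```python
from h import *
for k in range(2):
    im=ctrl.camera("top"); print(rect("jar","top",46),[(round(d["p"],2),rnd(d["xyz"])) for n in ["jar_mid","line","jar_label"] for d in ctrl.tip_of(n,"top")[:1]])
s=ctrl.state();print(s["time"],rnd(s["tool_pos"]),rnd(s["force"]))
cv2.imwrite("pics/c2.png",cv2.resize(im[190:320,380:470],None,fx=4.4,fy=4.4,interpolation=2)[:,:,::-1])
```

```text
None [(0.88, [483.7, -314.1, 44.3]), (0.71, [548.4, -320.1, 11.3])]
(0.86, array([ 494. , -313.2]), array([ 53.6, 133.5]), 14.2, 904) [(0.66, [482.3, -313.5, 45.7]), (0.75, [549.1, -320.4, 10.1])]
7.0 [439.9, -337.6, 35.9] [0.8, -0.5, -0.5]
```

View pics/c2.png

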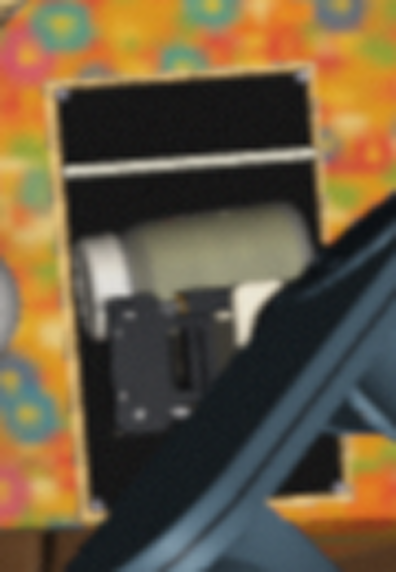

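The jar now sits at about (483,-314), slightly ahead of the fingers, with its label already rolled under. It is still a little yawed and about 66 mm short of the line. I'll continue slowly.

Call:
send_rows(motion=[[[0.008, 0.0085, 0], [0, 0, 0], 0.45], [[0.016, 0.017, 0], [0, 0, 0], 0.45], [[0.024, 0.0175, 0], [0, 0, 0], 0.45], [[0.034, 0.018, 0], [0, 0, 0], 0.45], [[0.046, 0.019, 0], [0, 0, 0], 0.45], [[0.058, 0.0195, 0], [0, 0, 0], 0.45], [[0.07, 0.0205, 0], [0, 0, 0], 0.45], [[0.082, 0.021, 0], [0, 0, 0], 0.45], [[0.094, 0.022, 0], [0, 0, 0], 0.45], [[0.106, 0.0225, 0], [0, 0, 0], 0.45]])

```text
time: 8.0
tool_pos: [466.7, -332.0, 35.9]
tool_rot: [[0.998, 0.061, -0.0], [0.061, -0.998, -0.0], [-0.0, 0.0, -1.0]]
force: [0.4, 0.2, 0.2]
gripper_width: 0.451
grasp_force: 0.0
```

Call:
send_rows(motion=[[[0.012, 0.0005, 0], [0, 0, 0], 0.45], [[0.022, 0.0015, 0], [0, 0, 0], 0.45], [[0.032, 0.002, 0], [0, 0, 0], 0.45], [[0.042, 0.0025, 0], [0, 0, 0], 0.45], [[0.052, 0.003, 0], [0, 0, 0], 0.45], [[0.06, 0.0035, 0], [0, 0, 0], 0.45], [[0.068, 0.004, 0], [0, 0, 0], 0.45], [[0.075, 0.0045, 0], [0, 0, 0], 0.45], [[0.081, 0.005, 0], [0, 0, 0], 0.45], [[0.085, 0.005, 0], [0, 0, 0], 0.45]])

```text
time: 9.0
tool_pos: [487.8, -330.7, 35.9]
tool_rot: [[0.998, 0.061, -0.0], [0.061, -0.998, 0.0], [-0.0, -0.0, -1.0]]
force: [0.6, -0.2, -0.2]
gripper_width: 0.45
grasp_force: 0.0
```

Run:
```python
from h import *
for k in range(2):
    im=ctrl.camera("top"); print(rect("jar","top",46),[(round(d["p"],2),rnd(d["xyz"])) for n in ["jar_mid","jar","line"] for d in ctrl.tip_of(n,"top")[:1]])
s=ctrl.state();print(s["time"],rnd(s["tool_pos"]),rnd(s["force"]))
cv2.imwrite("pics/c3.png",cv2.resize(im[190:320,380:470],None,fx=4.4,fy=4.4,interpolation=2)[:,:,::-1])
```

```text
(0.57, array([ 546.1, -304. ]), array([ 51.9, 135.8]), 19.7, 762) [(0.8, [529.4, -308.9, 45.4]), (0.62, [539.9, -369.6, 52.2]), (0.97, [549.2, -320.9, 12.1])]
(0.67, array([ 547. , -305.2]), array([ 48.5, 135.1]), 16.7, 762) [(0.81, [529.4, -306.4, 45.6]), (0.82, [538.6, -369.1, 50.4]), (0.86, [549.2, -322.8, 14.5])]
9.5 [487.7, -330.7, 35.9] [-0.5, -0.2, -0.6]
```

View pics/c3.png

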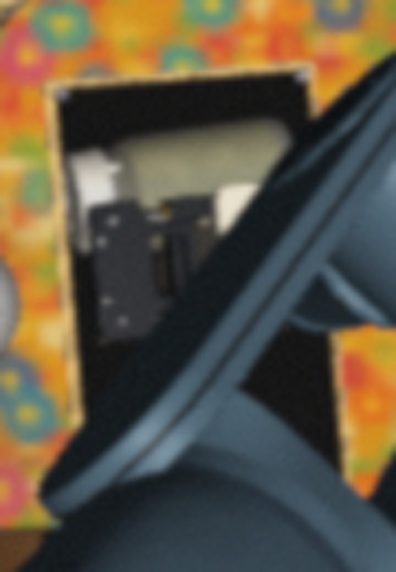

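Pushing does not square the jar: its yaw is about 9° in the world against 3.5° for the pad, because the rubber resists yaw. It is about 20 mm short of the line. I'll straddle it with the fingers across its axis, then square and roll it inside that cage.

Call:
send_rows(motion=[[[-0.06, 0, 0], [0, 0, 0], 0.45], [[-0.06, 0, 0.1], [0, 0, 0], 0.45], [[-0.06, 0, 0.3], [0, 0, -0.19], 0.6], [[-0.06, 0, 0.4], [0, 0, -0.38], 1], [[0, 0, 0.4], [0, 0, -0.57], 1], [[0.1, 0.03, 0.4], [0, 0, -0.76], 1], [[0.173, 0.047, 0.4], [0, 0, -0.94], 1]])

```text
time: 10.2
tool_pos: [532.0, -318.9, 136.6]
tool_rot: [[0.775, -0.632, 0.001], [-0.632, -0.775, -0.001], [0.001, -0.0, -1.0]]
force: [0.1, -0.5, 0.7]
gripper_width: 0.833
grasp_force: 0.0
```

Call:
send_rows(motion=[[[0, 0, 0], [0, 0, -0.19], 1], [[0, 0, 0], [0, 0, -0.38], 1], [[0, 0, 0], [0, 0, -0.57], 1], [[0, 0, 0], [0, 0, -0.76], 1], [[0, 0, 0], [0, 0, -0.94], 1], [[0, 0, 0], [0, 0, -0.94], 1]])

```text
time: 10.8
tool_pos: [530.9, -318.9, 135.8]
tool_rot: [[0.153, -0.988, -0.0], [-0.988, -0.153, 0.0], [-0.0, 0.0, -1.0]]
force: [-0.2, 0.1, 0.5]
gripper_width: 1.001
grasp_force: 0.0
```

Run:
```python
from h import *
im=ctrl.camera("wrist"); ctrl.camera("top")
for c in ["wrist","top"]: print(c,[(n,round(d["p"],2),rnd(d["xyz"])) for n in ["jar_mid","jar","line"] for d in ctrl.tip_of(n,c)[:1]])
s=ctrl.state();print(s["time"],rnd(s["tool_pos"]),np.round(s["tool_rot"],3).tolist(),rnd(s["qpos"]))
cv2.imwrite("pics/w1.png",im[:,:,::-1])
```

```text
wrist [('jar', 0.7, [539.2, -372.7, 47.9])]
top [('jar_mid', 0.59, [530.3, -310.9, 44.1]), ('line', 0.95, [548.2, -318.1, 12.9])]
11.2 [531.0, -319.0, 135.9] [[0.156, -0.988, 0.0], [-0.988, -0.156, -0.0], [0.0, -0.0, -1.0]] [-0.7, 0.4, 1.5, 0.0, 1.2, 2.3]
```

View pics/w1.png

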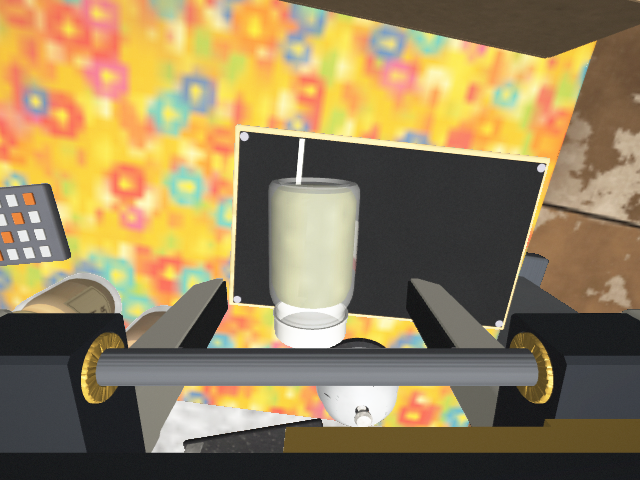

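The wrist view shows the jar upright at cols 270–358, aligned with the tool and nearly centred between the fingers, with the line at col 300. I'll lower over it and grip softly.

Call:
send_rows(force=5, motion=[[[0, 0, -0.12], [0, 0, 0], 1], [[0, 0, -0.24], [0, 0, 0], 1], [[0, 0, -0.36], [0, 0, 0], 1], [[0, 0, -0.424], [0, 0, 0], 0.9], [[0, 0, -0.424], [0, 0, 0], 0.8], [[0, 0, -0.424], [0, 0, 0], 0.75], [[0, 0, -0.424], [0, 0, 0], 0.72], [[0, 0, -0.424], [0, 0, 0], 0.7], [[0, 0, -0.424], [0, 0, 0], 0.68], [[0, 0, -0.424], [0, 0, 0], 0.68]])

```text
time: 12.2
tool_pos: [531.8, -319.7, 31.2]
tool_rot: [[0.155, -0.988, 0.002], [-0.988, -0.155, -0.002], [0.002, -0.002, -1.0]]
force: [0.2, -0.6, 3.5]
gripper_width: 0.74
grasp_force: 5.0
```

Call:
send_rows(force=12, motion=[[[0, 0, 0], [0, 0, 0], 0.65], [[0, 0, 0], [0, 0, -0.03], 0.65], [[0, 0, 0], [0, 0, -0.06], 0.65], [[0, 0, 0], [0, 0, -0.09], 0.65], [[0, 0, 0], [0, 0, -0.13], 0.65], [[0, 0, 0], [0, 0, -0.13], 0.65], [[0, 0, 0], [0, 0, -0.13], 0.8], [[0, 0, 0], [0, 0, -0.13], 0.82], [[0, 0, 0], [0, 0, -0.13], 0.82]])

```text
time: 13.1
tool_pos: [530.6, -318.6, 29.5]
tool_rot: [[0.053, -0.999, -0.001], [-0.999, -0.053, 0.001], [-0.001, 0.001, -1.0]]
force: [0.1, 1.2, -0.7]
gripper_width: 0.815
grasp_force: 0.0
```

Run:
```python
from h import *
ctrl.camera("top")
print([(n,round(d["p"],2),rnd(d["xyz"])) for n in ["jar_mid","jar","line"] for d in ctrl.tip_of(n,"top")[:1]],rect("jar","top",46))
im=ctrl.camera("wrist");cv2.imwrite("pics/w2.png",im[:,:,::-1])
s=ctrl.state();print(s["time"],rnd(s["tool_pos"]),np.round(s["tool_rot"],3).tolist(),s["gripper_width"],rnd(s["force"]))
```

```text
[('jar_mid', 0.64, [526.4, -308.0, 43.9]), ('jar', 0.58, [536.1, -371.8, 49.5]), ('line', 0.69, [551.1, -321.0, 12.4])] (0.77, array([ 536.2, -274. ]), array([60.2, 63.3]), 88.2, 493)
13.4 [530.9, -318.9, 29.7] [[0.053, -0.999, -0.0], [-0.999, -0.053, 0.0], [-0.0, 0.0, -1.0]] 0.818256808842907 [0.5, -0.4, -0.4]
```

View pics/w2.png

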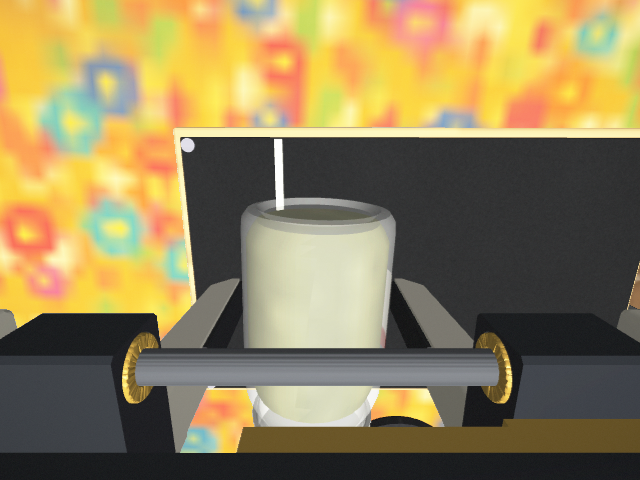

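The wrist view now shows the jar square to the pad, with the pad's far edge level at row 130. I'll roll it the last 19 mm inside the cage and settle it with a soft squeeze.

Call:
send_rows(force=4, motion=[[[0.008, 0.0005, 0], [0, 0, 0.005], 0.82], [[0.016, 0.001, 0], [0, 0, 0.01], 0.82], [[0.024, 0.0015, 0], [0, 0, 0.01], 0.82], [[0.032, 0.002, 0], [0, 0, 0.01], 0.82], [[0.04, 0.0025, 0], [0, 0, 0.01], 0.82], [[0.048, 0.003, 0], [0, 0, 0.01], 0.82], [[0.056, 0.0035, 0], [0, 0, 0.01], 0.82], [[0.063, 0.004, 0], [0, 0, 0.01], 0.82], [[0.069, 0.0045, 0], [0, 0, 0.01], 0.82], [[0.075, 0.0045, 0], [0, 0, 0.01], 0.82]])

```text
time: 14.4
tool_pos: [549.8, -317.8, 29.9]
tool_rot: [[0.061, -0.998, -0.0], [-0.998, -0.061, 0.0], [-0.0, 0.0, -1.0]]
force: [-0.5, -1.5, 0.3]
gripper_width: 0.818
grasp_force: 0.1
```

Call:
send_rows(motion=[[[0, 0, 0], [0, 0, 0], 0.78], [[0, 0, 0], [0, 0, 0], 0.74], [[0, 0, 0], [0, 0, 0], 0.7], [[0, 0, 0], [0, 0, 0], 0.7], [[0, 0, 0], [0, 0, 0], 0.7], [[0, 0, 0], [0, 0, 0], 0.76], [[0, 0, 0], [0, 0, 0], 0.85], [[0, 0, 0], [0, 0, 0], 0.98], [[0, 0, 0], [0, 0, 0], 1]])

```text
time: 15.3
tool_pos: [549.7, -317.9, 29.9]
tool_rot: [[0.061, -0.998, 0.0], [-0.998, -0.061, -0.0], [0.0, -0.0, -1.0]]
force: [0.2, -0.4, 0.2]
gripper_width: 0.967
grasp_force: 0.0
```

Call:
send_rows(motion=[[[0, 0, 0.08], [0, 0, 0], 1], [[0, 0, 0.24], [0, 0, 0], 1], [[0, 0, 0.42], [0, 0, 0], 1], [[-0.2, 0, 0.55], [0, 0, 0.19], 1], [[-0.4, 0.1, 0.6], [0, 0, 0.38], 1], [[-0.6, 0.25, 0.6], [0, 0, 0.57], 1], [[-0.6, 0.4, 0.6], [0, 0, 0.76], 1], [[-0.6, 0.6, 0.6], [0, 0, 0.95], 1]])

```text
time: 16.1
tool_pos: [397.8, -174.1, 180.2]
tool_rot: [[0.724, -0.69, 0.0], [-0.69, -0.724, -0.0], [0.0, 0.0, -1.0]]
force: [1.5, 0.0, -0.4]
gripper_width: 1.001
grasp_force: 0.0
```

Run:
```python
from h import *
for k in range(2):
    im=ctrl.camera("top")
    print([(n,round(d["p"],2),rnd(d["xyz"])) for n in ["jar_mid","jar","line"] for d in ctrl.tip_of(n,"top")[:1]],rect("jar","top",46))
cv2.imwrite("pics/c4.png",cv2.resize(im[190:320,380:470],None,fx=4.4,fy=4.4,interpolation=2)[:,:,::-1])
s=ctrl.state();print(s["time"],rnd(s["tool_pos"]),np.round(s["tool_rot"],3).tolist(),s["gripper_width"],np.round(s["qpos"],2))
```

```text
[('jar_mid', 0.58, [548.5, -309.6, 43.6]), ('jar', 0.91, [552.0, -367.3, 50.1]), ('line', 0.96, [551.0, -320.2, 15.4])] (0.65, array([ 548.8, -308.9]), array([ 69.8, 133.7]), 2.0, 1362)
[('jar_mid', 0.7, [550.2, -308.9, 48.1]), ('jar', 0.93, [552.4, -370.4, 47.9]), ('line', 0.84, [548.0, -322.6, 16.0])] (0.86, array([ 549.8, -308.7]), array([ 67.4, 134.1]), 1.6, 1358)
16.6 [400.3, -175.9, 179.6] [[0.721, -0.693, -0.0], [-0.693, -0.721, 0.0], [-0.0, 0.0, -1.0]] 1.0038351503628224 [-0.67  0.09  1.85 -0.    1.21  1.67]
```

View pics/c4.png

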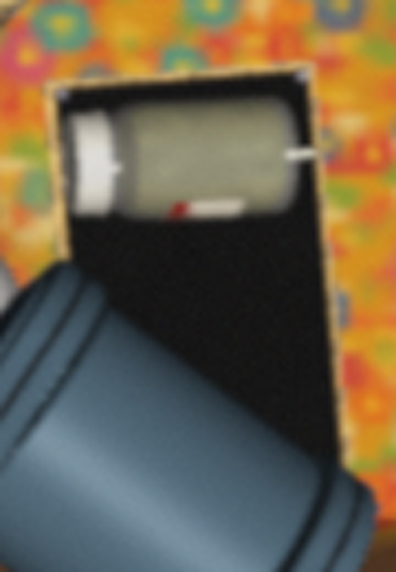

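The jar rests over the line, centre near (549.5,-309) with yaw about 2°. Next is the lid: I'll move above the knob at about (390.5,237,103).

Call:
send_rows(motion=[[[0, 0.2, 0], [0, 0, 0.14], 0.7], [[0, 0.4, 0], [0, 0, 0.28], 0.7], [[0, 0.6, 0], [0, 0, 0.42], 0.7], [[0, 0.8, 0], [0, 0, 0.56], 0.7], [[0, 1, 0], [0, 0, 0.7], 0.7], [[0, 1, 0], [0, 0, 0.7], 0.7]])

```text
time: 17.2
tool_pos: [399.3, 80.4, 179.7]
tool_rot: [[0.979, -0.203, -0.001], [-0.203, -0.979, 0.002], [-0.001, -0.002, -1.0]]
force: [0.7, -0.1, 0.2]
gripper_width: 0.698
grasp_force: 0.0
```

Run:
```python
from h import *
s=ctrl.state();print(s["time"],rnd(s["tool_pos"]),np.round(s["tool_rot"],3).tolist(),s["gripper_width"],np.round(s["qpos"],2))
```

```text
17.2 [399.3, 80.4, 179.7] [[0.979, -0.203, -0.001], [-0.203, -0.979, 0.002], [-0.001, -0.002, -1.0]] 0.6983175629420099 [-0.08  0.03  1.91  0.    1.2   1.7 ]
```

Call:
send_rows(motion=[[[-0.01, 0.18, 0], [0, 0, 0.18], 0.65], [[-0.02, 0.36, 0], [0, 0, 0.36], 0.65], [[-0.038, 0.54, 0], [0, 0, 0.54], 0.65], [[-0.038, 0.63, -0.05], [0, 0, 0.687], 0.65], [[-0.038, 0.63, -0.15], [0, 0, 0.687], 0.65], [[-0.038, 0.63, -0.15], [0, 0, 0.687], 0.65]])

```text
time: 17.8
tool_pos: [389.1, 231.7, 139.6]
tool_rot: [[0.948, 0.319, -0.006], [0.319, -0.948, -0.002], [-0.006, 0.0, -1.0]]
force: [0.5, 0.0, -0.5]
gripper_width: 0.649
grasp_force: 0.0
```

Run:
```python
from h import *
im=ctrl.camera("wrist")
for n in ["kit_lid_handle","kit_lid_hinge"]: print(n,[(round(d["p"],2),rnd(d["xyz"])) for d in ctrl.tip_of(n,"wrist")[:2]])
s=ctrl.state();print(s["time"],rnd(s["tool_pos"]),np.round(s["tool_rot"],3).tolist())
```

```text
kit_lid_handle [(0.95, [388.0, 240.2, 103.6])]
kit_lid_hinge [(0.92, [506.5, 277.9, 61.1])]
17.95 [391.4, 231.8, 142.8] [[0.948, 0.318, 0.0], [0.318, -0.948, -0.0], [-0.0, 0.0, -1.0]]
```

Call:
send_rows(force=15, motion=[[[-0.006, 0.027, 0], [0, 0, 0], 0.65], [[-0.006, 0.027, -0.12], [0, 0, 0], 0.65], [[-0.006, 0.027, -0.235], [0, 0, 0], 0.65], [[-0.006, 0.027, -0.235], [0, 0, 0], 0.5], [[-0.006, 0.027, -0.235], [0, 0, 0], 0.25], [[-0.006, 0.027, -0.235], [0, 0, 0], 0.2], [[-0.006, 0.027, -0.235], [0, 0, 0], 0.2], [[-0.006, 0.027, -0.235], [0, 0, 0], 0.2], [[-0.006, 0.027, -0.235], [0, 0, 0], 0.2]])

```text
time: 18.85
tool_pos: [391.6, 236.4, 85.1]
tool_rot: [[0.947, 0.322, 0.005], [0.322, -0.947, -0.006], [0.003, 0.007, -1.0]]
force: [5.4, -16.6, 3.2]
gripper_width: 0.294
grasp_force: 15.0
```

Run:
```python
from h import *
b=np.array([.946,.323])
for t in np.arange(.15,1.96,.15):
    dx=(-120*np.cos(t)+43*np.sin(t))+120; dz=120*np.sin(t)+43*np.cos(t)-43
    print(round(t,2),np.round([dx*b[0]/250,dx*b[1]/250,dz/250],3).tolist())
```

```text
0.15 [0.029, 0.01, 0.07]
0.3 [0.068, 0.023, 0.134]
0.45 [0.116, 0.04, 0.192]
0.6 [0.171, 0.058, 0.241]
0.75 [0.233, 0.079, 0.281]
0.9 [0.299, 0.102, 0.311]
1.05 [0.369, 0.126, 0.33]
1.2 [0.441, 0.151, 0.338]
1.35 [0.513, 0.175, 0.334]
1.5 [0.584, 0.199, 0.319]
1.65 [0.652, 0.223, 0.293]
1.8 [0.716, 0.244, 0.256]
1.95 [0.773, 0.264, 0.21]
```

Call:
send_rows(motion=[[[0.003, -0.009, 0.0], [0, 0, 0], 0.2], [[0.032, 0.001, 0.07], [0, 0, 0], 0.2], [[0.071, 0.014, 0.134], [0, 0, 0], 0.2], [[0.119, 0.031, 0.192], [0, 0, 0], 0.2], [[0.174, 0.049, 0.241], [0, 0, 0], 0.2], [[0.236, 0.07, 0.281], [0, 0, 0], 0.2], [[0.302, 0.093, 0.311], [0, 0, 0], 0.2], [[0.372, 0.117, 0.33], [0, 0, 0], 0.2], [[0.444, 0.142, 0.338], [0, 0, 0], 0.2], [[0.444, 0.142, 0.338], [0, 0, 0], 0.2]])

```text
time: 19.85
tool_pos: [502.7, 275.5, 170.0]
tool_rot: [[0.948, 0.32, 0.004], [0.32, -0.948, 0.001], [0.004, 0.0, -1.0]]
force: [-0.5, -0.8, 8.0]
gripper_width: 0.294
grasp_force: 15.0
```

Call:
send_rows(motion=[[[0.072, 0.024, -0.004], [0, 0, 0], 0.2], [[0.143, 0.048, -0.019], [0, 0, 0], 0.2], [[0.211, 0.072, -0.045], [0, 0, 0], 0.2], [[0.275, 0.093, -0.082], [0, 0, 0], 0.2], [[0.275, 0.093, -0.082], [0, 0, 0], 0.2], [[0.275, 0.093, -0.082], [0, 0, 0], 0.2]])

```text
time: 20.45
tool_pos: [570.0, 299.2, 149.1]
tool_rot: [[0.947, 0.32, 0.004], [0.32, -0.947, 0.002], [0.004, -0.001, -1.0]]
force: [3.5, 4.3, 4.8]
gripper_width: 0.292
grasp_force: 15.0
```

Call:
send_rows(motion=[[[0, 0, 0], [0, 0, 0], 0.5], [[0, 0, 0], [0, 0, 0], 0.6], [[0.03, 0.01, 0], [0, 0, 0], 0.6], [[0.08, 0.027, 0], [0, 0, 0], 0.6], [[0.13, 0.044, 0.0], [0, 0, 0], 0.6], [[0.13, 0.044, 0.15], [0, 0, 0], 0.6], [[0.13, 0.044, 0.35], [0, 0, 0], 0.6], [[0.05, 0.01, 0.5], [0, 0, 0], 0.6], [[-0.1, -0.05, 0.55], [0, 0, 0], 0.6], [[-0.25, -0.1, 0.55], [0, 0, 0], 0.6]])

```text
time: 21.45
tool_pos: [506.8, 272.8, 287.6]
tool_rot: [[0.948, 0.319, 0.004], [0.319, -0.948, 0.001], [0.004, 0.0, -1.0]]
force: [0.4, 0.4, -0.5]
gripper_width: 0.602
grasp_force: 0.0
```

Call:
send_rows(motion=[[[-0.2, -0.06, 0], [0, 0, 0], 0.6], [[-0.4, -0.12, 0], [0, 0, 0], 0.6], [[-0.4, -0.12, -0.1], [0, 0, 0], 0.6], [[-0.4, -0.12, -0.1], [0, 0, 0], 0.6]])

```text
time: 21.85
tool_pos: [403.5, 242.3, 258.5]
tool_rot: [[0.947, 0.32, -0.004], [0.32, -0.947, -0.001], [-0.004, 0.0, -1.0]]
force: [0.3, 0.1, -0.4]
gripper_width: 0.599
grasp_force: 0.0
```

Run:
```python
from h import *
im=ctrl.camera("wrist");cv2.imwrite("pics/w3.png",im[:,:,::-1]); ctrl.camera("scene");ctrl.camera("top")
for c in ["wrist","scene","top"]: print(c,[(n,round(d["p"],2),rnd(d["xyz"])) for n in ["chock","kit_lid_handle"] for d in ctrl.tip_of(n,c)[:1]])
for c in ["wrist","scene","top"]: print(c,rect("chock",c,12))
s=ctrl.state();print(s["time"],rnd(s["tool_pos"]),np.round(s["tool_rot"],3).tolist())
```

```text
wrist [('chock', 0.68, [429.9, 246.9, 3.8]), ('kit_lid_handle', 0.29, [435.6, 254.5, 2.4])]
scene [('chock', 0.63, [427.8, 245.8, 6.1]), ('kit_lid_handle', 0.58, [580.9, 302.9, 158.2])]
top [('chock', 0.73, [431.1, 245.7, 4.4]), ('kit_lid_handle', 0.69, [579.7, 303.9, 158.9])]
wrist (0.69, array([429.7, 245.5]), array([75. , 32.8]), 24.7, 1705)
scene (0.87, array([431.2, 239. ]), array([66.5, 53.5]), 22.4, 624)
top (0.79, array([430.4, 238.2]), array([70.5, 26.1]), 17.0, 240)
22.45 [406.6, 243.2, 260.1] [[0.947, 0.32, -0.0], [0.32, -0.947, -0.0], [-0.0, -0.0, -1.0]]
```

View pics/w3.png

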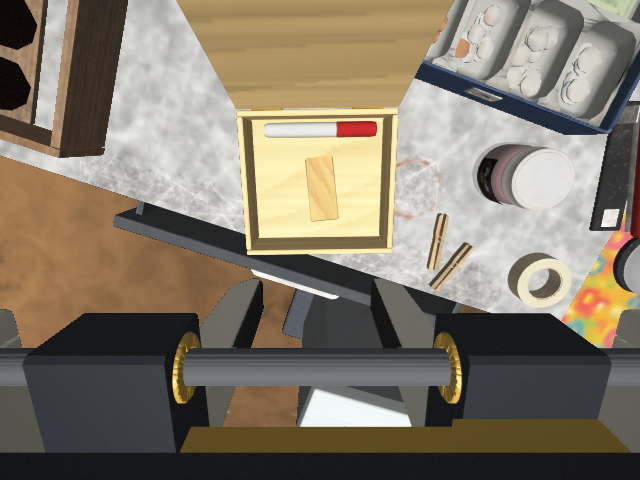

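The wrist view shows the lid fully back, with the knob at about (580,303,158), i.e. roughly 1.9 rad. The wedge is at pixel (322,188), thin edge toward the hinge, centre (430,246), yaw about 24.5°. I'll grasp it slightly behind its centre.

Call:
send_rows(motion=[[[0.064, -0.001, -0.18], [0, 0, 0.129], 0.6], [[0.064, -0.001, -0.36], [0, 0, 0.129], 0.6], [[0.064, -0.001, -0.54], [0, 0, 0.129], 0.6], [[0.064, -0.001, -0.7], [0, 0, 0.129], 0.6], [[0.064, -0.001, -0.7], [0, 0, 0.129], 0.6]])

```text
time: 22.95
tool_pos: [418.2, 241.6, 80.5]
tool_rot: [[0.91, 0.414, -0.01], [0.414, -0.91, -0.003], [-0.011, -0.001, -1.0]]
force: [-0.5, 0.3, -0.1]
gripper_width: 0.598
grasp_force: 0.0
```

Run:
```python
from h import *
im=ctrl.camera("wrist");
print([(n,round(d["p"],2),rnd(d["xyz"])) for n in ["chock"] for d in ctrl.tip_of(n,"wrist")[:1]])
print(rect("chock","wrist",14))
s=ctrl.state();print(s["time"],rnd(s["tool_pos"]),np.round(s["tool_rot"],3).tolist())
```

```text
[('chock', 0.83, [427.4, 249.6, 3.1])]
(0.77, array([428.7, 244.8]), array([82. , 34.8]), 24.5, 5290)
23.1 [423.6, 243.3, 86.8] [[0.91, 0.414, 0.002], [0.414, -0.91, 0.001], [0.002, 0.0, -1.0]]
```

Call:
send_rows(force=20, motion=[[[0, 0.002, -0.12], [0, 0, 0], 0.6], [[0, 0.002, -0.24], [0, 0, 0], 0.6], [[0, 0.002, -0.304], [0, 0, 0], 0.6], [[0, 0.002, -0.304], [0, 0, 0], 0.6], [[0, 0.002, -0.304], [0, 0, 0], 0.35], [[0, 0.002, -0.304], [0, 0, 0], 0.3], [[0, 0.002, -0.304], [0, 0, 0], 0.25], [[0, 0.002, -0.304], [0, 0, 0], 0.25], [[0, 0.002, -0.304], [0, 0, 0], 0.25], [[0, 0.002, -0.304], [0, 0, 0], 0.25]])

```text
time: 24.1
tool_pos: [423.4, 243.7, 10.4]
tool_rot: [[0.91, 0.414, 0.002], [0.414, -0.91, 0.001], [0.002, 0.0, -1.0]]
force: [-0.4, 0.0, 7.2]
gripper_width: 0.341
grasp_force: 20.0
```

Call:
send_rows(motion=[[[0, 0, 0.1], [0, 0, 0], 0.25], [[0, 0, 0.28], [0, 0, 0], 0.25], [[0, 0, 0.46], [0, 0, 0], 0.25], [[0, 0, 0.64], [0, 0, 0], 0.25], [[0, -0.1, 0.7], [0, 0, -0.1], 0.25], [[0, -0.28, 0.7], [0, 0, -0.2], 0.25], [[0, -0.46, 0.7], [0, 0, -0.3], 0.25], [[0, -0.64, 0.7], [0, 0, -0.4], 0.25], [[0, -0.82, 0.7], [0, 0, -0.478], 0.25], [[0, -1, 0.7], [0, 0, -0.478], 0.25]])

```text
time: 25.1
tool_pos: [421.9, -8.2, 184.6]
tool_rot: [[0.999, 0.05, 0.001], [0.05, -0.999, -0.0], [0.001, 0.0, -1.0]]
force: [0.5, -0.1, -0.3]
gripper_width: 0.339
grasp_force: 20.0
```

Call:
send_rows(motion=[[[0.04, -0.18, 0], [0, 0, 0], 0.25], [[0.08, -0.36, 0], [0, 0, 0], 0.25], [[0.12, -0.54, 0], [0, 0, 0], 0.25], [[0.16, -0.72, 0], [0, 0, 0], 0.25], [[0.18, -0.86, 0], [0, 0, 0], 0.25], [[0.18, -0.95, 0], [0, 0, 0], 0.25], [[0.18, -1, 0], [0, 0, 0], 0.25], [[0.18, -1, 0], [0, 0, 0], 0.25]])

```text
time: 25.9
tool_pos: [467.1, -257.6, 184.0]
tool_rot: [[0.999, 0.05, -0.0], [0.05, -0.999, 0.0], [-0.0, -0.0, -1.0]]
force: [0.0, 1.0, -0.4]
gripper_width: 0.344
grasp_force: 20.0
```

Run:
```python
from h import *
im=ctrl.camera("wrist");cv2.imwrite("pics/w4.png",im[:,:,::-1]); ctrl.camera("top")
for c in ["wrist","top"]: print(c,[(n,round(d["p"],2),rnd(d["xyz"])) for n in ["chock","jar_mid","jar","line"] for d in ctrl.tip_of(n,c)[:1]])
s=ctrl.state();print(s["time"],rnd(s["tool_pos"]),np.round(s["tool_rot"],3).tolist(),s["gripper_width"])
```

```text
wrist [('chock', 0.69, [473.1, -255.0, 176.5]), ('jar_mid', 0.66, [552.1, -310.7, 43.2]), ('jar', 0.78, [548.4, -371.8, 47.7]), ('line', 0.25, [409.2, -52.6, 3.1])]
top [('chock', 0.4, [518.0, -323.5, 41.8]), ('jar_mid', 0.79, [547.6, -309.3, 43.3]), ('jar', 0.82, [554.6, -370.1, 51.8]), ('line', 0.79, [551.3, -320.1, 13.2])]
26.4 [467.5, -256.0, 184.3] [[0.999, 0.052, 0.0], [0.052, -0.999, -0.0], [0.0, 0.0, -1.0]] 0.3390710219283319
```

View pics/w4.png

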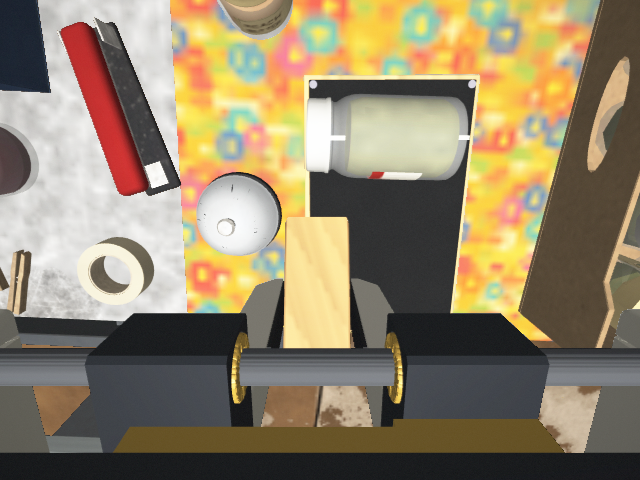

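The wrist view shows the wedge held square, its thin edge at row 217. The jar is still over the line, around rows 95–180.

Run:
```python
from h import *
print(rnd(unproj([[286,217],[347,217],[316,217]],"wrist",181)),rnd(unproj([[286,217],[347,217]],"wrist",177)))
# jar silhouette in wrist
print(rnd(unproj([[400,94],[400,180],[400,137],[333,137],[465,137]],"wrist",46)))
print(rect("jar","wrist",46),rnd(unproj([[333,137],[465,137]],"wrist",12)))
```

```text
[[506.2, -238.5], [507.8, -268.4], [507.0, -253.2]] [[505.3, -238.2], [507.0, -268.9]]
[[583.5, -316.9], [515.1, -325.1], [550.4, -320.8], [547.4, -265.1], [553.3, -374.9]]
None [[548.0, -266.8], [554.5, -388.9]]
```

Call:
send_rows(motion=[[[0.042, -0.12, 0], [0, 0, 0], 0.25], [[0.042, -0.228, 0], [0, 0, 0], 0.25], [[0.042, -0.228, -0.16], [0, 0, 0], 0.25], [[0.042, -0.228, -0.32], [0, 0, 0], 0.25], [[0.042, -0.228, -0.48], [0, 0, 0], 0.25], [[0.042, -0.228, -0.6], [0, 0, 0], 0.25], [[0.042, -0.228, -0.65], [0, 0, 0], 0.25], [[0.042, -0.228, -0.668], [0, 0, 0], 0.25], [[0.042, -0.228, -0.668], [0, 0, 0], 0.25]])

```text
time: 27.35
tool_pos: [478.2, -313.8, 17.7]
tool_rot: [[0.999, 0.052, 0.0], [0.052, -0.999, -0.0], [0.0, 0.0, -1.0]]
force: [0.3, 0.0, -1.0]
gripper_width: 0.345
grasp_force: 20.0
```

Call:
send_rows(motion=[[[0.012, 0.0006, -0.002], [0, 0, 0], 0.25], [[0.024, 0.0012, -0.004], [0, 0, 0], 0.25], [[0.036, 0.002, -0.004], [0, 0, 0], 0.25], [[0.046, 0.0024, -0.004], [0, 0, 0], 0.25], [[0.056, 0.003, -0.004], [0, 0, 0], 0.25], [[0.064, 0.0034, -0.004], [0, 0, 0], 0.25], [[0.07, 0.0036, -0.004], [0, 0, 0], 0.25], [[0.076, 0.004, -0.004], [0, 0, 0], 0.25], [[0.076, 0.004, -0.004], [0, 0, 0], 0.25]])

```text
time: 28.25
tool_pos: [496.9, -312.7, 16.3]
tool_rot: [[0.999, 0.052, -0.0], [0.052, -0.999, -0.0], [-0.0, 0.0, -1.0]]
force: [-1.6, -0.1, 4.1]
gripper_width: 0.339
grasp_force: 20.0
```

Run:
```python
from h import *
for k in range(2):
    ctrl.camera("wrist"); ctrl.camera("top")
    for c in ["wrist","top"]: print(c,[(n,round(d["p"],2),rnd(d["xyz"])) for n in ["chock","jar_mid","jar","line"] for d in ctrl.tip_of(n,c)[:1]])
s=ctrl.state();print(s["time"],rnd(s["tool_pos"]),rnd(s["force"]))
```

```text
wrist [('chock', 0.9, [499.9, -309.4, 12.8]), ('jar', 0.96, [583.7, -368.9, 46.6])]
top [('jar_mid', 0.77, [580.1, -309.4, 46.0]), ('jar', 0.8, [586.5, -365.2, 49.4]), ('line', 0.46, [409.1, -52.9, -1.2])]
wrist [('chock', 0.8, [503.6, -310.1, 10.5]), ('jar', 0.59, [586.4, -370.7, 49.1])]
top [('jar_mid', 0.72, [580.1, -307.9, 43.2]), ('jar', 0.89, [586.4, -368.8, 51.0]), ('line', 0.57, [547.9, -322.1, 15.8])]
29.25 [496.9, -312.7, 16.3] [-1.5, -0.1, 4.3]
```

The wedge nudged the jar and it ran on to x≈580, still on the pad. I'll leave the wedge where it belongs, then roll the jar back against it inside the finger cage.

Call:
send_rows(motion=[[[0.004, 0, 0], [0, 0, 0], 0.25], [[0.008, 0.0005, 0], [0, 0, 0], 0.25], [[0.008, 0.0005, 0], [0, 0, 0], 0.45], [[0.008, 0.0005, 0], [0, 0, 0], 0.5], [[0.008, 0.0005, 0], [0, 0, 0], 0.5], [[0.008, 0.0005, 0.12], [0, 0, 0], 0.5], [[0.008, 0.0005, 0.3], [0, 0, 0], 0.7], [[0.008, 0.0005, 0.48], [0, 0, -0.19], 1], [[0.008, 0.0005, 0.5], [0, 0, -0.38], 1], [[0.008, 0.0005, 0.5], [0, 0, -0.57], 1]])

```text
time: 30.25
tool_pos: [500.2, -313.4, 143.8]
tool_rot: [[0.92, -0.391, 0.004], [-0.391, -0.92, -0.003], [0.005, 0.002, -1.0]]
force: [-0.3, 0.2, 0.3]
gripper_width: 0.793
grasp_force: 0.0
```

Call:
send_rows(motion=[[[0.1, -0.06, 0], [0, 0, -0.19], 1], [[0.2, -0.12, 0], [0, 0, -0.38], 1], [[0.3, -0.129, 0], [0, 0, -0.57], 1], [[0.34, -0.129, 0], [0, 0, -0.76], 1], [[0.34, -0.129, 0], [0, 0, -0.95], 1], [[0.34, -0.129, 0], [0, 0, -1], 1]])

```text
time: 30.85
tool_pos: [584.2, -344.4, 140.3]
tool_rot: [[0.376, -0.927, -0.0], [-0.927, -0.376, 0.001], [-0.001, 0.0, -1.0]]
force: [-0.8, 0.1, 0.2]
gripper_width: 1.004
grasp_force: 0.0
```

Run:
```python
from h import *
for k in range(2):
    im=ctrl.camera("wrist"); ctrl.camera("top")
    for c in ["wrist","top"]: print(c,[(n,round(d["p"],2),rnd(d["xyz"])) for n in ["chock","jar_mid","jar","line"] for d in ctrl.tip_of(n,c)[:1]], rect("jar",c,46))
    print(rect("chock","top",15))
s=ctrl.state();print(s["time"],rnd(s["tool_pos"]),np.round(s["tool_rot"],3).tolist())
cv2.imwrite("pics/w5.png",im[:,:,::-1])
```

```text
wrist [('chock', 0.86, [503.5, -308.9, 11.3]), ('jar', 0.77, [583.5, -372.7, 48.7]), ('line', 0.7, [547.5, -319.0, 11.9])] (0.85, array([ 580.5, -304.3]), array([ 68.8, 133.6]), 1.2, 11770)
top [('jar_mid', 0.91, [579.8, -308.4, 46.7]), ('jar', 0.55, [585.0, -369.0, 47.6]), ('line', 0.94, [549.2, -321.3, 12.3])] (0.74, array([ 582.4, -295.7]), array([105.9,  70.8]), 88.6, 891)
(0.27, array([513. ,  49.9]), array([69.8, 69.4]), 43.8, 602)
wrist [('chock', 0.98, [505.0, -308.1, 8.7]), ('jar', 0.73, [585.4, -370.1, 47.1]), ('line', 0.82, [550.5, -320.0, 12.6])] (0.66, array([ 581.2, -304.5]), array([ 69. , 133.7]), 1.5, 11770)
top [('jar_mid', 0.66, [582.2, -308.0, 47.5]), ('jar', 0.84, [589.0, -366.6, 47.1]), ('line', 0.97, [551.3, -320.3, 15.5])] (0.79, array([ 584.9, -295.8]), array([105.9,  65.7]), 88.6, 861)
(0.46, array([556.9, 336.9]), array([124.9, 221.2]), 19.4, 2641)
32.15 [583.8, -344.7, 141.1] [[0.38, -0.925, 0.0], [-0.925, -0.38, 0.0], [-0.0, -0.0, -1.0]]
```

View pics/w5.png

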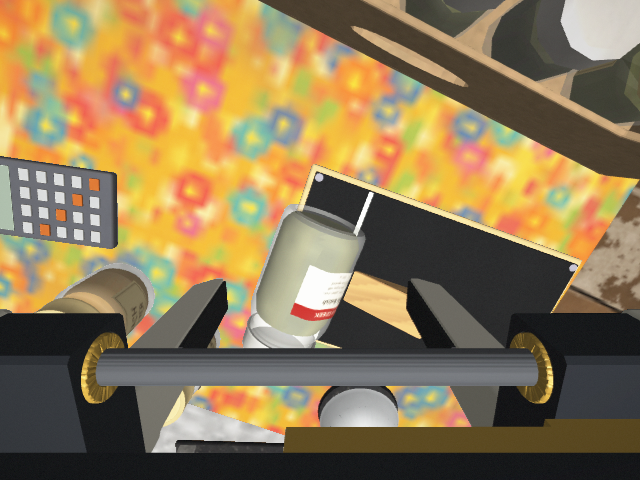

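The wrist view shows the jar past the line with the wedge lying flat at about (370–420,300). I'll turn the gripper square to the jar, then lower the cage and grip softly.

Call:
send_rows(force=5, motion=[[[-0.002, 0, 0], [0, 0, -0.19], 1], [[-0.002, 0, 0], [0, 0, -0.38], 1], [[-0.002, 0, -0.05], [0, 0, -0.42], 1], [[-0.002, 0, -0.2], [0, 0, -0.42], 1], [[-0.002, 0, -0.35], [0, 0, -0.42], 1], [[-0.002, 0, -0.43], [0, 0, -0.42], 1], [[-0.002, 0, -0.436], [0, 0, -0.42], 0.9], [[-0.002, 0, -0.436], [0, 0, -0.42], 0.8], [[-0.002, 0, -0.436], [0, 0, -0.42], 0.74], [[-0.002, 0, -0.436], [0, 0, -0.42], 0.7]])

```text
time: 33.15
tool_pos: [584.4, -345.7, 34.2]
tool_rot: [[0.059, -0.998, 0.003], [-0.998, -0.059, -0.002], [0.003, -0.002, -1.0]]
force: [-0.1, -0.8, 1.1]
gripper_width: 0.735
grasp_force: 5.0
```

Call:
send_rows(motion=[[[0, 0, 0], [0, 0, 0], 0.68], [[0, 0, 0], [0, 0, 0], 0.68], [[0, 0, 0], [0, 0, 0], 0.68], [[0, 0, 0], [0, 0, 0], 0.78]])

```text
time: 33.55
tool_pos: [583.7, -345.0, 33.1]
tool_rot: [[0.059, -0.998, 0.001], [-0.998, -0.059, -0.001], [0.001, -0.001, -1.0]]
force: [-0.8, 0.7, 0.3]
gripper_width: 0.767
grasp_force: 0.0
```

Run:
```python
from h import *
s=ctrl.state();print(s["time"],rnd(s["tool_pos"]),np.round(s["tool_rot"],3).tolist(),s["gripper_width"],rnd(s["force"]))
```

```text
33.55 [583.7, -345.0, 33.1] [[0.059, -0.998, 0.001], [-0.998, -0.059, -0.001], [0.001, -0.001, -1.0]] 0.7673976716072284 [-0.8, 0.7, 0.3]
```

Call:
send_rows(motion=[[[-0.006, 0, 0], [0, 0, 0], 0.78], [[-0.014, -0.001, 0], [0, 0, 0], 0.78], [[-0.022, -0.001, 0], [0, 0, 0], 0.78], [[-0.03, -0.002, 0], [0, 0, 0], 0.78], [[-0.038, -0.002, 0], [0, 0, 0], 0.78], [[-0.046, -0.003, 0], [0, 0, 0], 0.78], [[-0.054, -0.003, 0], [0, 0, 0], 0.78], [[-0.062, -0.004, 0], [0, 0, 0], 0.78], [[-0.07, -0.004, 0], [0, 0, 0], 0.78], [[-0.078, -0.005, 0], [0, 0, 0], 0.78]])

```text
time: 34.55
tool_pos: [563.7, -346.0, 32.2]
tool_rot: [[0.059, -0.998, 0.0], [-0.998, -0.059, -0.0], [0.0, -0.0, -1.0]]
force: [1.2, 0.5, -0.5]
gripper_width: 0.782
grasp_force: 0.1
```

Call:
send_rows(motion=[[[-0.008, 0, 0], [0, 0, 0], 0.78], [[-0.016, -0.001, 0], [0, 0, 0], 0.78], [[-0.024, -0.001, 0], [0, 0, 0], 0.78], [[-0.032, -0.002, 0], [0, 0, 0], 0.78], [[-0.038, -0.002, 0], [0, 0, 0], 0.78], [[-0.042, -0.003, 0], [0, 0, 0], 0.78], [[-0.046, -0.003, 0], [0, 0, 0], 0.78], [[-0.05, -0.003, 0], [0, 0, 0], 0.78], [[-0.054, -0.003, 0], [0, 0, 0], 0.78], [[-0.058, -0.0035, 0], [0, 0, 0], 0.78]])

```text
time: 35.55
tool_pos: [549.3, -346.8, 32.1]
tool_rot: [[0.059, -0.998, 0.0], [-0.998, -0.059, -0.0], [0.0, -0.0, -1.0]]
force: [0.6, -0.5, 0.9]
gripper_width: 0.782
grasp_force: 0.1
```

Run:
```python
from h import *
for k in range(2):
    ctrl.camera("wrist"); ctrl.camera("top")
    for c in ["wrist","top"]: print(c,[(n,round(d["p"],2),rnd(d["xyz"])) for n in ["chock","jar_mid","jar","line"] for d in ctrl.tip_of(n,c)[:1]])
s=ctrl.state();print(s["time"],rnd(s["tool_pos"]),np.round(s["tool_rot"],3).tolist(),s["gripper_width"],rnd(s["force"]))
```

```text
wrist [('chock', 0.94, [503.1, -308.8, 10.6]), ('jar', 0.93, [550.9, -374.4, 49.1])]
top [('jar_mid', 0.96, [547.5, -307.4, 44.6]), ('jar', 0.73, [553.0, -370.6, 47.0]), ('line', 0.63, [548.9, -321.7, 14.0])]
wrist [('chock', 0.9, [506.8, -312.1, 10.2]), ('jar', 0.69, [555.6, -371.4, 47.7])]
top [('jar_mid', 0.75, [547.2, -309.4, 42.9]), ('jar', 0.57, [554.7, -373.1, 47.8]), ('line', 0.67, [551.0, -321.4, 12.3])]
36.55 [549.3, -346.8, 32.1] [[0.059, -0.998, -0.0], [-0.998, -0.059, -0.0], [0.0, 0.0, -1.0]] 0.7807490579968098 [-0.1, -0.4, -0.1]
```

Call:
send_rows(force=4, motion=[[[0, 0, 0], [0, 0, 0], 0.74], [[0, 0, 0], [0, 0, 0], 0.72], [[0, 0, 0], [0, 0, 0], 0.7], [[0, 0, 0], [0, 0, 0], 0.7], [[0, 0, 0], [0, 0, 0], 0.7], [[0, 0, 0], [0, 0, 0], 0.75], [[0, 0, 0], [0, 0, 0], 0.77], [[0, 0, 0], [0, 0, 0], 0.85], [[0, 0, 0], [0, 0, 0], 1], [[0, 0, 0], [0, 0, 0], 1]])

```text
time: 37.55
tool_pos: [549.1, -346.8, 32.0]
tool_rot: [[0.059, -0.998, -0.0], [-0.998, -0.059, 0.0], [-0.0, 0.0, -1.0]]
force: [0.7, 0.4, -0.1]
gripper_width: 0.969
grasp_force: 0.0
```

Call:
send_rows(motion=[[[0, 0, 0.06], [0, 0, 0], 1], [[0, 0, 0.2], [0, 0, 0], 1], [[0, 0, 0.4], [0, 0, 0], 1], [[-0.2, 0.1, 0.55], [0, 0, 0.1], 1], [[-0.4, 0.2, 0.6], [0, 0, 0.2], 1], [[-0.6, 0.4, 0.6], [0, 0, 0.3], 1], [[-0.7, 0.6, 0.6], [0, 0, 0.3], 1], [[-0.7, 0.8, 0.6], [0, 0, 0.3], 1], [[-0.7, 1, 0.6], [0, 0, 0.3], 1], [[-0.7, 1, 0.6], [0, 0, 0.3], 1]])

```text
time: 38.55
tool_pos: [373.2, -94.9, 183.4]
tool_rot: [[0.29, -0.957, 0.002], [-0.957, -0.29, -0.001], [0.001, -0.001, -1.0]]
force: [0.8, 0.0, 1.1]
gripper_width: 0.998
grasp_force: 0.0
```

Run:
```python
from h import *
for k in range(3):
    im=ctrl.camera("top")
    print([(n,round(d["p"],2),rnd(d["xyz"])) for n in ["chock","jar_mid","jar","line"] for d in ctrl.tip_of(n,"top")[:1]],rect("jar","top",46))
print("chock",rect("chock","top",20),rect("pad","top",10))
cv2.imwrite("pics/c6.png",cv2.resize(im[190:320,380:470],None,fx=4.4,fy=4.4,interpolation=2)[:,:,::-1])
ctrl.camera("scene")
print([(n,round(d["p"],2),rnd(d["xyz"])) for n in ["kit_lid_handle","peach_jar","plum_jar","tape"] for d in ctrl.tip_of(n,"top")[:1]])
s=ctrl.state();print(s["time"],rnd(s["tool_pos"]))
```

```text
[('chock', 0.77, [501.8, -313.4, 10.4]), ('jar_mid', 0.59, [546.4, -306.2, 45.2]), ('jar', 0.83, [553.1, -368.8, 48.3]), ('line', 0.85, [550.4, -321.0, 11.5])] (0.81, array([ 549.6, -308.5]), array([ 67.5, 133.9]), 1.6, 1361)
[('chock', 0.63, [501.3, -310.8, 9.0]), ('jar_mid', 0.62, [547.6, -307.2, 44.8]), ('jar', 0.63, [553.2, -366.9, 49.4]), ('line', 0.77, [550.0, -321.6, 14.5])] (0.62, array([ 551.8, -308.4]), array([133. ,  70.6]), 88.6, 1395)
[('chock', 0.75, [501.7, -311.6, 12.5]), ('jar_mid', 0.63, [545.4, -308.7, 44.7]), ('jar', 0.72, [550.4, -370.9, 50.2]), ('line', 0.69, [550.1, -322.8, 16.7])] (0.71, array([ 550.5, -308.3]), array([133.,  68.]), 88.6, 1358)
chock (0.49, array([ 492.5, -314.6]), array([38.1, 46.2]), 88.7, 264) (0.8, array([ 476.3, -325.5]), array([259.4, 161.7]), 2.8, 4616)
[('kit_lid_handle', 0.61, [577.0, 302.1, 158.3]), ('peach_jar', 0.91, [652.7, -200.6, -0.2]), ('plum_jar', 0.93, [516.2, 52.7, 0.5]), ('tape', 0.6, [412.3, -50.5, -1.7])]
39.8 [374.3, -96.8, 182.1]
```

View pics/c6.png

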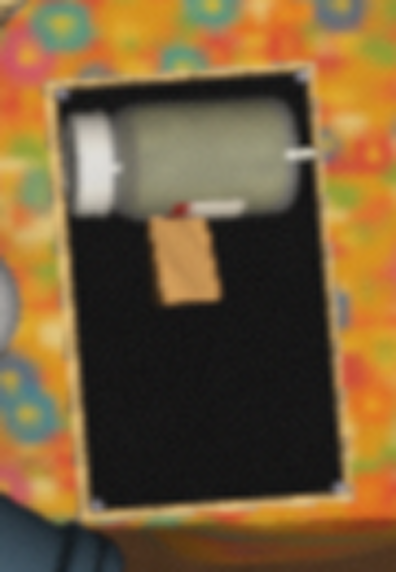

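The last picture shows the jar over the line, its axis at row ~155 against the line at row 153. The wedge is square beneath its middle, with the thin edge tucked under the jar at (180,218). The lid is still open and the bystanders have not moved, so I'm handing the job in.

```bash
python3 -c "
from cell import ctrl
print(ctrl.close_job())"
```

```text
the job is handed in; nothing more can be done
None
```

The job is handed in with no verdict shown: the jar rests over the line with its label rolled onto the rubber, the wedge is snug under its middle, the lid is fully open and the bystanders are undisturbed; on first placing, the wedge nudged the jar about 30 mm past the line, so I rolled it back.

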